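# Hold a dispenser's key switch in its service position

### The arm

A 6-joint arm with a two-finger parallel gripper is mounted at the origin on the work surface. World frame = base frame: x ahead of the robot, y to its left, z up, the work surface at z = 0. Lengths are in m, angles in rad, forces in N, time in s.
With the tool pointing down it reaches from about 0.275 to 0.75 m from the base axis. Payload 10.2 kg.
Tool frame: the origin (TCP) lies between the finger pads; the fingertips stand 25 mm ahead of it and the grasp point (between the pads) lies 6 mm ahead of it; x points along the fingers, z is the direction in which the jaws open and shut, and the axes are right-handed (so a half turn about x gives the same grasp; the last joint's range is limited). The gripper opens to 85 mm and grips with 20 to 120 N. Pads are 22 mm wide; open, the fingers measure 114 mm over their backs; the gripper's body (76 mm by 85 mm) begins 54 mm behind the grasp point. The pads swing forward as they close: fully open they stand 13 mm farther back than shut.
Start: joints at [1.006, 0.313, 1.498, -0, 1.331, -0.223], TCP at [0.176, 0.495, 0.256] pointing down, gripper open.
Joint ranges: [-2.94, 2.94], [-0.97, 2.17], [0.19, 2.56], [-1.23, 4.37], [0.02, 3.11], [-2.88, 2.88]. Speed limits (rad/s): [2.39, 2.39, 3.01, 3.14, 3.14, 3.14].

### API

Orientations are given as a rotation vector (axis times angle).
In Python, from bench import bot, optics, finder gives the robot as it stands. The module is installed in compiled form; this text tells all that it offers.
- The arm moves only by the tool arm_command, never from a script. Its argument "moves" is a list of rows, each an object with "delta_pos": the shift along the tool's x, y, z in m, a list of three; "delta_rot": the turn, a rotation vector about the tool's x, y, z in degrees, a list of three; "fingers": the opening in per cent of the stroke, from 0 (shut) to 100 (fully open). In form: [{"delta_pos": [x, y, z], "delta_rot": [wx, wy, wz], "fingers": fingers}, ...]. A call has 1 to 5 rows; each row shifts and turns the commanded pose from where the row before left it, along the tool's axes as they then stand; what a row does not reach is not made up. A row lasts 1/10 s, in which the tool goes at most 50 mm and 8.59 degrees, less where a joint would pass 70% of its speed; a pose out of reach is approached as far as the arm can. A call with a gripper value outside its range is refused whole. The fingers move at their own pace and stop on an object; "grip_force" is the grip in N (left out, the last holds). Time passes only in rows, so rows that do not move let the fingers close. It gives the time, the measured TCP pose, the force and the opening at its end, in the units of the state.
- bot.get_state(): the state, without advancing time (a new reading comes with each control period).
- optics.camera(name): name is "side" or "top" or "wrist"; returns the picture (384x512x3 uint8, blue, green, red); there is no depth.
- optics.camera_model(name): a dict with "intrinsics" (3x3 intrinsics, pixels), "k1" (the pictures are not rectified: a ray, as slopes to the right and down, at radius r is drawn at 1 + k1 r^2 times it, then the intrinsics apply), "rvec" (rotation vector, rad) and "tvec" (3), from world to camera coordinates, as OpenCV has them. Camera axes: x right, y down, z forward; pixel columns grow to the right and rows downward; lengths in m; the calibration is good to about 2 mm. A picture is of the moment at which its call begins: read the wrist's pose just before it. camera_model takes no time and is no camera call; for the wrist camera it gives the pose at the moment of the call.
- bot.sign_off(): hands the job in, once; it reports no verdict.
Trained networks look in the newest picture that a camera, given by its name, has taken for a name from the list of things; names that differ only in an ending like _2 or _b are one class to them, and where a whole thing is asked for, a point or a joint stands for the part that bears it (a point fixed in the world has none). Each returns a list of dicts, best first, with "conf" (0 to 1); they miss things now and then, are a little off and sometimes report something else, mostly with a low value. They report only what shows in the picture. A call takes as long as a camera call.
- finder.trace(camera, thing): "region" (384x512 bool, what is visible of it).
- finder.place_of(camera, thing): "position" ([x, y, z] in m, in world coordinates, good to about 4 mm: a listed point, or the origin of a listed thing).
The state is a dict: "t": time; "joints": joint angles; "qvel": joint speeds; "joint_efforts": joint torques, N m; "ee_pos": TCP position; "eef_rot": TCP orientation; "force": force on the tool from outside, world axes, zero at the start; "wrist_torque": the same for the moment, N m; "opening": opening from 0.0 (shut) to 1.0 (fully open).
Only numpy, scipy, OpenCV 4.12 (cv2) and the standard library are available. Lean on these libraries where they do the work, as an engineer would, in place of code of your own. Each camera call takes 0.05 s, during which the arm holds its last target.

### The job

Pull the key switch box's slide cover all the way out to its stop so that the keyhole is uncovered, then take the key with the square-cornered (rectangular) bow out of the key block, push it fully home in the keyhole past the sticky pins (wiggle it if it binds) and turn it a quarter turn clockwise, seen from above, to its stop. The switch springs back by itself, so finish while still gripping the key and holding it turned. Leave the round-bowed key, the bottles and the other things where they stand.

Things in the scene. Friction and masses are not known exactly. Their poses are not given: they have to be found in the camera images.
- lockbox: grey key switch box fixed to the table, 150 x 100 mm, top 62 mm up. Origin on the table straight under the keyhole; the box reaches 100 mm from it to its own -x, 50 mm to +x and to either side. Its x axis points from the cover's tab to the keyhole (at zero yaw away from the robot). On top, rails 6 mm high along x, 20 mm either side of the keyhole.
- keyhole (a point): centre of the keyhole's mouth in the box's top (62 mm up), axes as the box's. Slot 23 mm (y) x 9 mm (x), 2 mm bevel, 10 mm deep; below it the core's slot, 22 x 8 mm. The key enters with its y axis along this y, either way round; home = shoulder on the box's top, key's origin at this point. Sticky sprung pins 4 to 8 mm down stand out from the long sides: about 5 to 14 N to push past.
- cover (a joint): slide cover of the keyhole: 0 m = over the hole, 0.045 m = out at its stop; slides to the box's own -x. Starts within 10 mm of closed. Return spring (2 N at the stop) in stiff guides: takes up to about 6 N to pull and stays where it is left. Steel plate 3 mm thick on the box's top, with an upright tab.
- cover_tab (a point): centre of the top of the cover's black upright tab, 95.5 mm above the table; moves with the cover (35 mm to the box's -x of the keyhole when shut); axes as the box's. Tab 12 mm thick along x (the way it slides), 26 mm wide along y, standing 30 mm above the cover plate.
- core (a joint): turning core that the key drives: 0 rad = at rest, grows clockwise seen from above, stop at 1.571 rad (a quarter turn). A spring turns it back to 0: 0.03 N m at rest, 0.125 N m at the stop. It lags the key by up to 0.12 rad of play, so the key turns about 1.65 to 1.7 rad to reach the stop.
- key: the key to use: steel, about 50 g, upright, blade down, in a slot of the key block. Origin: centre of the underside of its round shoulder (22 mm across, 4 mm thick), which rests on the block. z up, y along its width, x through its thickness. Below: round shank 6 mm thick; from 15 mm down to the rounded tip at 31 mm a blade 20 mm (y) x 6 mm (x), alike after half a turn.
- key_bow (a point): middle of the key's bow, 25 mm above the key's origin, axes as the key's: a square-cornered plate 30 mm wide (y), 9 mm thick (x), 42 mm tall, from 4 to 46 mm above the key's origin. Pinch its flat faces along x; keep fingertips 8 mm or more above the key's origin.
- keyblock: wooden block, fixed, 70 (x) x 140 (y) x 45 mm high, two slots 33 mm either side of its middle along y, 36 mm deep, a key standing in each (which in which varies). Origin: centre of its underside. The keys' axes are parallel to the block's.
- round_key: the other key, same blade and shoulder, but with a round disc bow 34 mm across, its top 38 mm above the origin; stands in the other slot; bystander. Origin: centre of its shoulder's underside.
- bottle_a: white capped bottle, 54 mm across, 115 mm tall, bystander; origin under its base
- bottle_b: white capped bottle, 54 mm across, 115 mm tall, bystander; origin under its base
- bottle_c: white capped jar, 48 mm across, 60 mm tall, bystander; origin under its base
- cup: green plastic cup, 70 mm across, 60 mm tall, bystander; origin under its base
- bowl: steel bowl, 110 mm across, 45 mm tall, bystander; origin under its base
- spatula: spatula 200 mm long lying flat, bystander

How it is judged:
By the outcome, as a careful person would: the job done as asked, in the order asked, and still so for the second after the job is handed in, while the arm keeps its last pose, push and grip.
It also fails if it takes over 58 s, if anything falls off the work surface, if the arm or the gripper's body presses on something with over 40 N, if the wrist force passes 120 N, or if a joint passes its speed limit or range.

## Working session

There is one attempt and no reset: what is moved stays moved. The work goes in short steps, Python scripts to look and compute and a tool call to move; the robot and the scene stay as the last step left them, time stands still between calls to the robot, and variables do not carry over. Pictures are saved under pics/ and viewed, and the job is handed in when it is done.

Besides the shell and the picture viewer there is one more tool, called after "Request:" as a command line: name --argument value ..., lists and objects as JSON in quotes. arm_command: Moves the arm, as the interface text tells. Its arguments: {"type":"object","properties":{"moves":{"type":"array"},"grip_force":{"type":"number"}},"required":["moves"]}

```bash
mkdir -p pics; ls; cat > h.py <<'E'
import numpy as np, cv2, json
from bench import bot, optics, finder
from scipy.spatial.transform import Rotation as R
def st():
    s=bot.get_state(); 
    print('t',round(s['t'],2),'pos',np.round(s['ee_pos'],4),'rot',np.round(s['eef_rot'],4),'F',np.round(s['force'],1),'T',np.round(s['wrist_torque'],2),'op',round(s['opening'],3),'q',np.round(s['joints'],3))
    return s
def proj(cam,P,m=None):
    m=m or optics.camera_model(cam); P=np.atleast_2d(P)
    Rm=cv2.Rodrigues(np.array(m['rvec'],float))[0]; c=P@Rm.T+np.array(m['tvec']).ravel()
    u=c[:,:2]/c[:,2:]; r2=(u**2).sum(1,keepdims=True); u=u*(1+m['k1']*r2)
    K=np.array(m['intrinsics']); return np.c_[u[:,0]*K[0,0]+K[0,2],u[:,1]*K[1,1]+K[1,2]]
def back(cam,uv,z,m=None):
    m=m or optics.camera_model(cam); K=np.array(m['intrinsics'],float)
    uv=np.atleast_2d(uv).astype(float); d=(uv-[K[0,2],K[1,2]])/[K[0,0],K[1,1]]
    u=d.copy()
    for _ in range(20): u=d/(1+m['k1']*(u**2).sum(1,keepdims=True))
    Rm=cv2.Rodrigues(np.array(m['rvec'],float))[0]; C=-Rm.T@np.array(m['tvec']).ravel()
    w=np.c_[u,np.ones(len(u))]@Rm; return C+w*((z-C[2])/w[:,2])[:,None]
E
python3 - <<'E'
from h import *
s=st(); print(R.from_rotvec(s['eef_rot']).as_matrix().round(3))
for c in ['top','side']:
    im=optics.camera(c); cv2.imwrite(f'pics/{c}0.png',im)
    for n in ['keyhole','cover_tab','key','key_bow','round_key','keyblock','lockbox']:
        try: print(c,n,[(round(d['conf'],2),np.round(d['position'],4)) for d in finder.place_of(c,n)[:2]])
        except Exception as e: print(n,e)
E
```

```text
pics
t 0.0 pos [0.1758 0.4944 0.2557] rot [-0.9544  1.353   0.9536] F [-0.5 -0.2  0.3] T [ 0.03 -0.04 -0.01] op 1.0 q [ 1.006  0.313  1.498  0.     1.331 -0.223]
[[-0.001 -0.942  0.335]
 [-0.001  0.335  0.942]
 [-1.     0.    -0.001]]
top keyhole [(0.9, array([0.6174, 0.1618, 0.0613]))]
top cover_tab [(0.71, array([0.5826, 0.1759, 0.0938]))]
top key [(0.56, array([ 0.4886, -0.3517,  0.0497]))]
top key_bow [(0.58, array([ 0.4916, -0.352 ,  0.0694])), (0.26, array([ 0.7515, -0.052 ,  0.0051]))]
top round_key [(0.46, array([ 0.4832, -0.2845,  0.0416]))]
top keyblock [(0.8, array([ 0.4839, -0.3234,  0.0033]))]
top lockbox [(0.93, array([ 0.6165,  0.1635, -0.0035])), (0.69, array([ 0.4903, -0.3494,  0.0702]))]
side keyhole [(0.64, array([0.6174, 0.1615, 0.0619]))]
side cover_tab [(0.4, array([0.5786, 0.1716, 0.0937])), (0.36, array([ 0.4837, -0.2847,  0.0459]))]
side key [(0.76, array([ 0.4867, -0.3531,  0.0416])), (0.21, array([4.219e-01, 4.122e-01, 4.000e-04]))]
side key_bow [(0.72, array([ 0.4931, -0.3521,  0.0696]))]
side round_key [(0.65, array([ 0.4832, -0.2847,  0.0413])), (0.26, array([ 0.4852, -0.3179, -0.0049]))]
side keyblock [(0.93, array([ 0.4831, -0.3151, -0.0056]))]
side lockbox [(0.96, array([ 0.6175,  0.1648, -0.001 ]))]
```

View pics/top0.png

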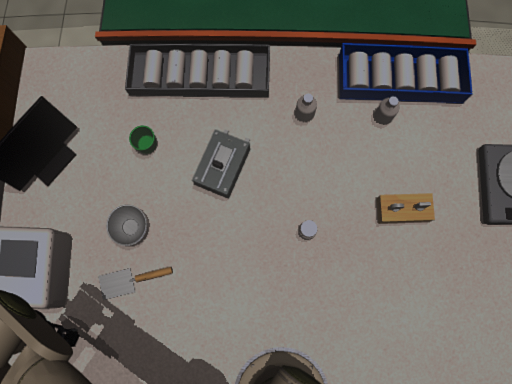

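View pics/side0.png

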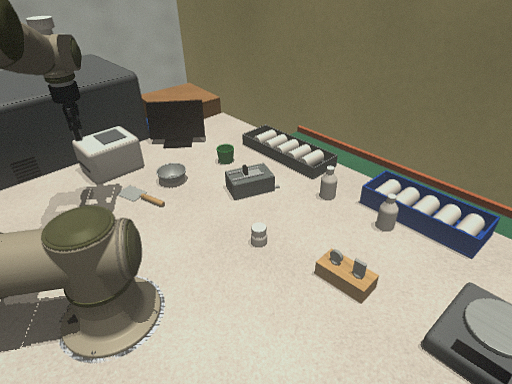

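```bash
python3 - <<'E'
from h import *
a=cv2.imread('pics/top0.png'); b=cv2.imread('pics/side0.png')
def cr(im,x,y,w,h,f): return cv2.resize(im[y:y+h,x:x+w],(400,300),interpolation=cv2.INTER_CUBIC)
o=np.vstack([np.hstack([cr(a,180,120,80,60*80//80+20,1),cr(a,365,175,80,60,1)]),np.hstack([cr(b,215,150,80,60,1),cr(b,305,240,80,60,1)])])
cv2.imwrite('pics/z0.png',o)
E
```

```text
(no output)
```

View pics/z0.png

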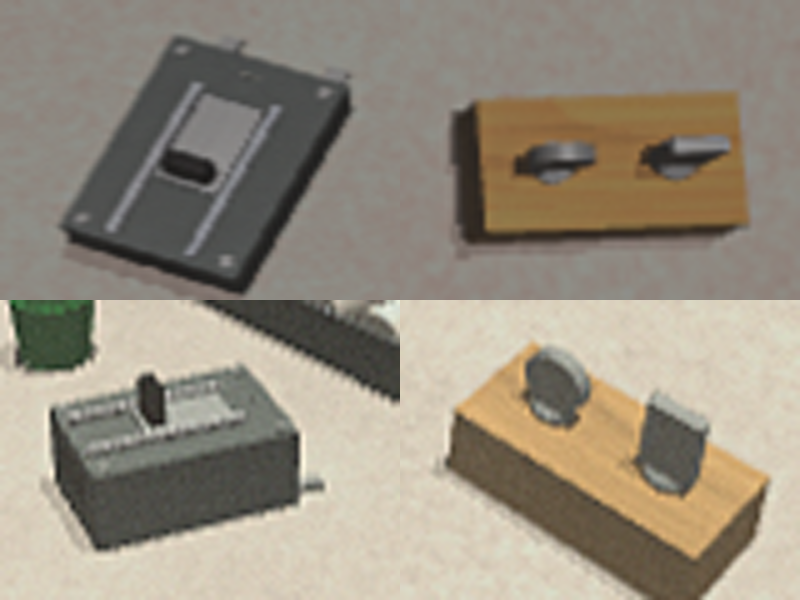

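```bash
cat >> h.py <<'E'
def dirs(th): return np.array([[0,0,-1],[-np.sin(th),np.cos(th),0],[np.cos(th),np.sin(th),0]]).T
def plan(p,th,n,s=None):
    """rows: tool delta so that the path to p, yaw th is done in n rows; also corrects tilt"""
    s=s or bot.get_state()
    p0=np.array(s['ee_pos']); R0=R.from_rotvec(s['eef_rot']); Rt=R.from_matrix(dirs(th))
    rv=(R0.inv()*Rt).as_rotvec(); cp=p0; c=R0
    print('total deg',np.degrees(rv).round(2),'dist',np.round(np.array(p)-p0,4))
    for i in range(n):
        d=c.inv().apply(p0+(np.array(p)-p0)*(i+1)/n-cp).round(4); r=np.degrees(rv/n).round(2)
        print('{"delta_pos":%s,"delta_rot":%s}'%(d.tolist(),r.tolist()))
        cp=cp+c.apply(d); c=c*R.from_rotvec(np.radians(r))
E
python3 - <<'E'
from h import *
z=np.array([[180,38],[350,88],[62,225],[240,282]],float); uv=np.c_[180+z[:,0]/5,120+z[:,1]/3.75]
W=back('top',uv,0.062)[:,:2]; print(W.round(4))
# box corners in box frame: TL=(+50,+50) R=(50,-50) BL=(-100,50) BR=(-100,-50)
B=np.array([[.05,.05],[.05,-.05],[-.1,.05],[-.1,-.05]])
from scipy.optimize import least_squares
f=lambda q:((B@np.array([[np.cos(q[2]),-np.sin(q[2])],[np.sin(q[2]),np.cos(q[2])]]).T+q[:2])-W).ravel()
r=least_squares(f,[.617,.162,-.3]); print(r.x,np.round(r.fun,4))
# block top corners z=.045
z=np.array([[475,102],[738,95],[485,232],[748,225]],float); uv=np.c_[365+(z[:,0]-400)/5,175+z[:,1]/5]
print(back('top',uv,0.045).round(4))
print(optics.camera_model('wrist'))
plan([.55,.15,.256],-.3,14)
E
```

```text
[[0.681  0.1858]
 [0.6458 0.0946]
 [0.5443 0.2411]
 [0.5063 0.147 ]]
[ 0.61760556  0.15797603 -0.37345567] [ 0.0015  0.0005  0.0002 -0.0014 -0.0016 -0.0001 -0.      0.0009]
[[ 0.5177 -0.2482  0.045 ]
 [ 0.5245 -0.3895  0.045 ]
 [ 0.4493 -0.252   0.045 ]
 [ 0.4554 -0.392   0.045 ]]
{'intrinsics': array([[271.89613596,   0.        , 257.85528925],
       [  0.        , 271.89613596, 190.57961127],
       [  0.        ,   0.        ,   1.        ]]), 'k1': -0.03990833947483822, 'rvec': array([-2.3683145 , -1.67267221, -0.23988692]), 'tvec': array([-0.52529149, -0.03613686,  0.3794926 ])}
total deg [87.6  0.  -0. ] dist [ 3.740e-01 -3.446e-01 -3.000e-04]
{"delta_pos":[0.0, -0.0334, -0.0142],"delta_rot":[6.26, 0.0, -0.0]}
{"delta_pos":[0.0, -0.0348, -0.0105],"delta_rot":[6.26, 0.0, -0.0]}
{"delta_pos":[0.0001, -0.0357, -0.0067],"delta_rot":[6.26, 0.0, -0.0]}
{"delta_pos":[-0.0, -0.0362, -0.0027],"delta_rot":[6.26, 0.0, -0.0]}
{"delta_pos":[-0.0, -0.0364, 0.0012],"delta_rot":[6.26, 0.0, -0.0]}
{"delta_pos":[0.0, -0.0359, 0.0052],"delta_rot":[6.26, 0.0, -0.0]}
{"delta_pos":[0.0, -0.0352, 0.0091],"delta_rot":[6.26, 0.0, -0.0]}
{"delta_pos":[0.0001, -0.0339, 0.0129],"delta_rot":[6.26, 0.0, -0.0]}
{"delta_pos":[-0.0, -0.0324, 0.0165],"delta_rot":[6.26, 0.0, -0.0]}
{"delta_pos":[-0.0, -0.0304, 0.0199],"delta_rot":[6.26, 0.0, -0.0]}
{"delta_pos":[0.0, -0.028, 0.0231],"delta_rot":[6.26, 0.0, -0.0]}
{"delta_pos":[0.0, -0.0253, 0.0261],"delta_rot":[6.26, 0.0, -0.0]}
{"delta_pos":[0.0001, -0.0224, 0.0286],"delta_rot":[6.26, 0.0, -0.0]}
{"delta_pos":[-0.0, -0.0191, 0.0309],"delta_rot":[6.26, 0.0, -0.0]}
```

Request:
arm_command --moves '[{"delta_pos":[0,-0.034,-0.014],"delta_rot":[6.5,0,0],"fingers":100},{"delta_pos":[0,-0.035,-0.01],"delta_rot":[6.5,0,0],"fingers":100},{"delta_pos":[0,-0.036,-0.006],"delta_rot":[6.5,0,0],"fingers":100},{"delta_pos":[0,-0.036,-0.002],"delta_rot":[6.5,0,0],"fingers":100},{"delta_pos":[0,-0.036,0.002],"delta_rot":[6.5,0,0],"fingers":100}]'

```text
t: 1.3
ee_pos: [0.3117, 0.3716, 0.2564]
eef_rot: [-0.514, 1.509, 0.515]
force: [0.4, 0.5, -0.4]
opening: 1.0
```

Request:
arm_command --moves '[{"delta_pos":[0,-0.036,0.006],"delta_rot":[6.5,0,0],"fingers":100},{"delta_pos":[0,-0.035,0.01],"delta_rot":[6.5,0,0],"fingers":100},{"delta_pos":[0,-0.034,0.014],"delta_rot":[6.5,0,0],"fingers":100},{"delta_pos":[0,-0.032,0.018],"delta_rot":[6.5,0,0],"fingers":100},{"delta_pos":[0,-0.029,0.021],"delta_rot":[6.5,0,0],"fingers":100}]'

```text
t: 1.8
ee_pos: [0.4462, 0.2484, 0.2564]
eef_rot: [-0.07, 1.569, 0.07]
force: [0.2, 0.3, -0.1]
opening: 1.003
```

Request:
arm_command --moves '[{"delta_pos":[0,-0.027,0.024],"delta_rot":[6.5,0,0],"fingers":100},{"delta_pos":[0,-0.024,0.027],"delta_rot":[6.5,0,0],"fingers":100},{"delta_pos":[0,-0.021,0.03],"delta_rot":[6.5,0,0],"fingers":100},{"delta_pos":[0,-0.017,0.032],"delta_rot":[6.5,0,0],"fingers":100},{"delta_pos":[0,0,0],"delta_rot":[0,0,0],"fingers":100}]'

```text
t: 2.3
ee_pos: [0.5542, 0.1486, 0.2556]
eef_rot: [0.287, 1.552, -0.288]
force: [-0.7, 0.7, -0.3]
opening: 1.002
```

```bash
python3 - <<'E'
from h import *
s=st(); m=optics.camera_model('wrist'); im=optics.camera('wrist'); cv2.imwrite('pics/w1.png',im)
Rm=cv2.Rodrigues(m['rvec'])[0]; print('C',-Rm.T@m['tvec'], Rm.round(3).tolist())
for n in ['keyhole','cover_tab','lockbox']:
    print(n,[(round(d['conf'],2),np.round(d['position'],4)) for d in finder.place_of('wrist',n)[:2]])
E
```

```text
t 2.3 pos [0.5542 0.1486 0.2556] rot [ 0.2866  1.5515 -0.2876] F [-0.7  0.7 -0.3] T [ 0.01 -0.02  0.02] op 1.002 q [ 5.800e-02  4.220e-01  1.345e+00 -1.000e-03  1.374e+00  4.240e-01]
C [0.57874585 0.21573494 0.37367179] [[0.934, -0.357, 0.001], [-0.343, -0.896, 0.281], [-0.1, -0.263, -0.96]]
keyhole [(0.91, array([0.6163, 0.1615, 0.0654])), (0.53, array([ 0.2842,  0.387 , -0.0012]))]
cover_tab [(0.77, array([0.5761, 0.1788, 0.0946])), (0.58, array([2.836e-01, 3.921e-01, 2.000e-04]))]
lockbox [(0.66, array([ 0.6191,  0.1654, -0.0015]))]
```

View pics/w1.png

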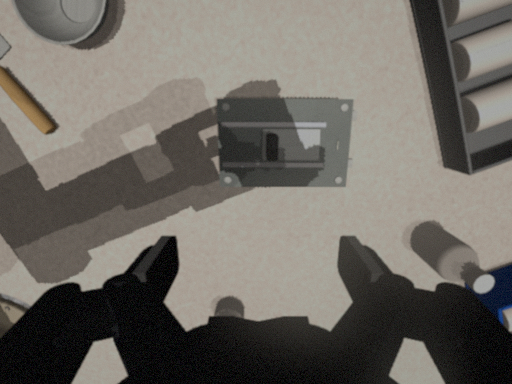

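```bash
python3 - <<'E'
from h import *
im=cv2.imread('pics/w1.png'); cv2.imwrite('pics/w1z.png',cv2.resize(im[85:200,205:365],(800,575),interpolation=cv2.INTER_CUBIC))
E
```

```text
(no output)
```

View pics/w1z.png

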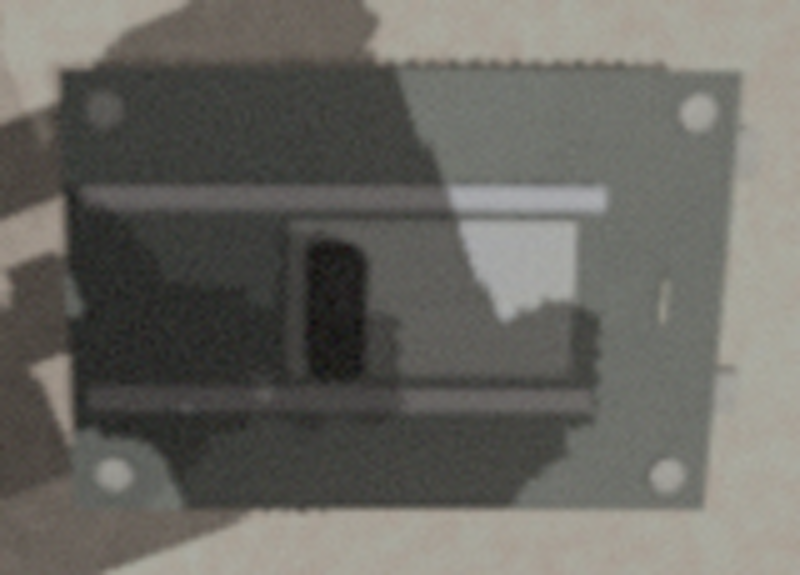

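```bash
cat > fit.py <<'E'
from h import *
from scipy.optimize import least_squares
B=np.array([[-.1,.05],[.05,.05],[.05,-.05],[-.1,-.05]])
def fitbox(uv,m):
    W=back('wrist',uv,.062,m)[:,:2]
    f=lambda q:((B@np.array([[np.cos(q[2]),-np.sin(q[2])],[np.sin(q[2]),np.cos(q[2])]]).T+q[:2])-W).ravel()
    r=least_squares(f,[.617,.162,-.3]); print('box',r.x.round(4),np.round(r.fun*1000,1)); return r.x
E
python3 - <<'E'
from fit import *
m=optics.camera_model('wrist')
z=lambda a:np.array(a,float)/5+[205,85]-.4
q=fitbox(z([(62,72),(742,72),(705,508),(78,508)]),m)
c,s=np.cos(q[2]),np.sin(q[2])
for P,zz in [((337,240),.0955),((337,380),.0655),((308,300),.0955),((365,300),.0955),((575,300),.065),((290,300),.065)]:
    w=back('wrist',z([P]),zz,m)[0]; d=w[:2]-q[:2]; print(P,w.round(4),'box frame',(c*d[0]+s*d[1]).round(4),(-s*d[0]+c*d[1]).round(4))
E
```

```text
box [ 0.6144  0.1664 -0.3554] [-0.1  0.5  0.4  0.1 -0.1 -0.3 -0.2 -0.4]
(337, 240) [0.5816 0.1952 0.0955] box frame -0.0407 0.0156
(337, 380) [0.5717 0.1628 0.0655] box frame -0.0388 -0.0182
(308, 300) [0.572  0.1859 0.0955] box frame -0.0465 0.0036
(365, 300) [0.5829 0.1818 0.0955] box frame -0.0349 0.0036
(575, 300) [0.6284 0.1612 0.065 ] box frame 0.015 0.0
(290, 300) [0.5679 0.1836 0.065 ] box frame -0.0496 0.0
```

Request:
arm_command --moves '[{"delta_pos":[0.02,0.012,0.003],"delta_rot":[0,0,0],"fingers":70},{"delta_pos":[0.03,0.012,0.003],"delta_rot":[0,0,0],"fingers":60},{"delta_pos":[0.035,0.012,0.0035],"delta_rot":[0,0,0],"fingers":60},{"delta_pos":[0.035,0,0],"delta_rot":[0,0,0],"fingers":60},{"delta_pos":[0.01,0,0],"delta_rot":[0,0,0],"fingers":60}]'

```text
t: 3.0
ee_pos: [0.5714, 0.1827, 0.1231]
eef_rot: [0.279, 1.558, -0.282]
force: [0.0, 0.4, 1.1]
opening: 0.604
```

```bash
python3 - <<'E'
from h import *
s=st(); m=optics.camera_model('wrist'); im=optics.camera('wrist'); cv2.imwrite('pics/w2.png',im)
E
```

```text
t 3.0 pos [0.5714 0.1827 0.1231] rot [ 0.2791  1.5582 -0.2817] F [0.  0.4 1.1] T [ 0.01  0.02 -0.01] op 0.604 q [0.114 0.605 1.419 0.    1.124 0.471]
```

View pics/w2.png

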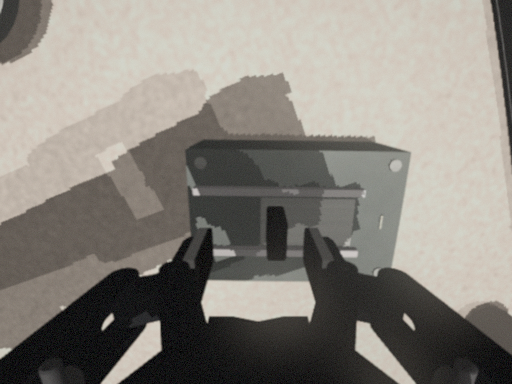

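Request:
arm_command --moves '[{"delta_pos":[0,-0.002,0.0065],"delta_rot":[0,0,0],"fingers":60},{"delta_pos":[0.012,0,0],"delta_rot":[0,0,0],"fingers":60},{"delta_pos":[0.012,0,0],"delta_rot":[0,0,0],"fingers":60}]'

```text
t: 3.35
ee_pos: [0.5797, 0.1775, 0.103]
eef_rot: [0.283, 1.55, -0.281]
force: [-0.1, -0.0, -1.3]
opening: 0.603
```

Request:
arm_command --moves '[{"delta_pos":[0,0,0],"delta_rot":[0,0,0],"fingers":0},{"delta_pos":[0,0,0],"delta_rot":[0,0,0],"fingers":0},{"delta_pos":[0,0,0],"delta_rot":[0,0,0],"fingers":0},{"delta_pos":[0,0,0],"delta_rot":[0,0,0],"fingers":0}]' --grip_force 30

```text
t: 3.75
ee_pos: [0.5793, 0.1776, 0.1028]
eef_rot: [0.282, 1.551, -0.282]
force: [0.5, -1.3, -0.7]
opening: 0.128
```

```bash
python3 - <<'E'
from h import *
s=st(); m=optics.camera_model('wrist'); im=optics.camera('wrist'); cv2.imwrite('pics/w3.png',im)
print(dirs(-.36).round(3).tolist(), R.from_rotvec(s['eef_rot']).as_matrix().round(3).tolist())
E
```

```text
t 3.75 pos [0.5793 0.1776 0.1028] rot [ 0.2823  1.5512 -0.282 ] F [ 0.5 -1.3 -0.7] T [-0.13 -0.18 -0.22] op 0.128 q [ 0.104  0.638  1.42  -0.     1.082  0.464]
[[0.0, 0.352, 0.936], [0.0, 0.936, -0.352], [-1.0, 0.0, 0.0]] [[0.001, 0.352, 0.936], [0.0, 0.936, -0.352], [-1.0, 0.0, 0.001]]
```

View pics/w3.png

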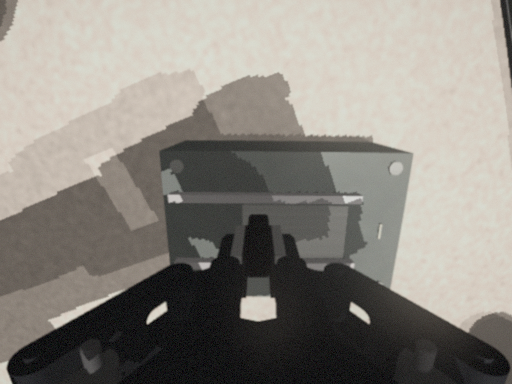

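Request:
arm_command --moves '[{"delta_pos":[0,0,0],"delta_rot":[0,0,0],"fingers":0},{"delta_pos":[0,0,-0.008],"delta_rot":[0,0,0],"fingers":0},{"delta_pos":[0,0,-0.008],"delta_rot":[0,0,0],"fingers":0},{"delta_pos":[0,0,-0.008],"delta_rot":[0,0,0],"fingers":0},{"delta_pos":[0,0,-0.008],"delta_rot":[0,0,0],"fingers":0}]'

```text
t: 4.3
ee_pos: [0.5492, 0.1892, 0.1028]
eef_rot: [0.282, 1.55, -0.281]
force: [5.9, -0.6, -0.8]
opening: 0.133
```

Request:
arm_command --moves '[{"delta_pos":[0,0,-0.004],"delta_rot":[0,0,0],"fingers":0},{"delta_pos":[0,0,0],"delta_rot":[0,0,0],"fingers":0}]'

```text
t: 4.5
ee_pos: [0.5449, 0.1908, 0.1027]
eef_rot: [0.282, 1.552, -0.281]
force: [1.1, 1.7, 4.1]
opening: 0.132
```

Request:
arm_command --moves '[{"delta_pos":[0,0,-0.004],"delta_rot":[0,0,0],"fingers":0},{"delta_pos":[0,0,0],"delta_rot":[0,0,0],"fingers":0}]'

```text
t: 4.7
ee_pos: [0.5431, 0.1914, 0.1028]
eef_rot: [0.282, 1.547, -0.281]
force: [10.3, -1.6, -3.0]
opening: 0.131
```

Request:
arm_command --moves '[{"delta_pos":[0,0,-0.002],"delta_rot":[0,0,0],"fingers":0},{"delta_pos":[0,0,0],"delta_rot":[0,0,0],"fingers":0}]'

```text
t: 4.9
ee_pos: [0.5429, 0.1915, 0.1028]
eef_rot: [0.283, 1.543, -0.281]
force: [20.7, -4.9, -8.5]
opening: 0.129
```

```bash
python3 - <<'E'
from h import *
s=st(); m=optics.camera_model('wrist'); im=optics.camera('wrist'); cv2.imwrite('pics/w4.png',im)
cv2.imwrite('pics/w4z.png',cv2.resize(im[130:330,150:430],(800,571),interpolation=cv2.INTER_CUBIC))
print(finder.place_of('wrist','keyhole')[:1])
im=optics.camera('side'); print(finder.place_of('side','cover_tab')[:2])
cv2.imwrite('pics/s4.png',im)
E
```

```text
t 4.9 pos [0.5429 0.1915 0.1028] rot [ 0.2828  1.5431 -0.2812] F [20.7 -4.9 -8.5] T [-0.61 -3.22 -0.16] op 0.129 q [ 0.136  0.577  1.528 -0.002  1.027  0.497]
[{'position': [0.6183, 0.1624, 0.0617], 'conf': 0.8}]
[{'position': [0.5415, 0.1903, 0.0937], 'conf': 0.64}]
```

View pics/w4z.png

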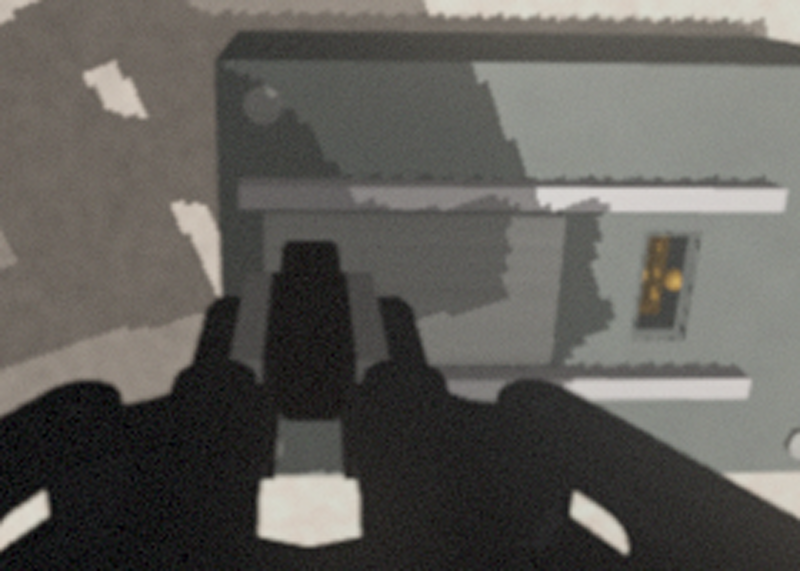

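Request:
arm_command --moves '[{"delta_pos":[0,0,0.0025],"delta_rot":[0,0,0],"fingers":0},{"delta_pos":[0,0,0],"delta_rot":[0,0,0],"fingers":0}]'

```text
t: 5.3
ee_pos: [0.5432, 0.1914, 0.1027]
eef_rot: [0.283, 1.549, -0.281]
force: [9.1, -0.5, 0.0]
opening: 0.126
```

Request:
arm_command --moves '[{"delta_pos":[0,0,0],"delta_rot":[0,0,0],"fingers":50},{"delta_pos":[0,0,0],"delta_rot":[0,0,0],"fingers":50},{"delta_pos":[0,0,0],"delta_rot":[0,0,0],"fingers":50}]'

```text
t: 5.6
ee_pos: [0.5414, 0.1916, 0.1019]
eef_rot: [0.281, 1.554, -0.282]
force: [0.6, 0.8, -0.0]
opening: 0.5
```

Request:
arm_command --moves '[{"delta_pos":[-0.02,0,0],"delta_rot":[0,0,0],"fingers":50},{"delta_pos":[-0.03,-0.01,0.01],"delta_rot":[0,0,0],"fingers":50},{"delta_pos":[-0.03,-0.02,0.02],"delta_rot":[0,0,0],"fingers":50},{"delta_pos":[-0.02,-0.02,0.02],"delta_rot":[0,0,0],"fingers":50},{"delta_pos":[0,0,0],"delta_rot":[0,0,0],"fingers":50}]'

```text
t: 6.1
ee_pos: [0.5729, 0.1248, 0.205]
eef_rot: [0.284, 1.547, -0.284]
force: [0.6, -0.1, -0.5]
opening: 0.5
```

```bash
python3 - <<'E'
from h import *
s=st(); m=optics.camera_model('wrist'); im=optics.camera('wrist'); cv2.imwrite('pics/w5.png',im)
np.save('m5.npy',m,allow_pickle=True)
cv2.imwrite('pics/w5z.png',cv2.resize(im[80:230,170:370],(800,600),interpolation=cv2.INTER_CUBIC))
print(finder.place_of('wrist','keyhole')[:1],finder.place_of('wrist','cover_tab')[:1])
k=np.load('m5.npy',allow_pickle=True).item()
print(proj('wrist',[[.5429,.1915,.0955],[.6178,.1633,.062]],m))
E
```

```text
t 6.1 pos [0.5729 0.1248 0.205 ] rot [ 0.2841  1.5472 -0.2836] F [ 0.6 -0.1 -0.5] T [0.03 0.04 0.03] op 0.5 q [ 1.500e-02  4.860e-01  1.383e+00 -1.000e-03  1.268e+00  3.770e-01]
[{'position': [0.6182, 0.1636, 0.0647], 'conf': 0.71}] [{'position': [0.5427, 0.1919, 0.0933], 'conf': 0.87}]
[[195.86513085 136.4026193 ]
 [288.15553882 133.11019508]]
```

View pics/w5.png

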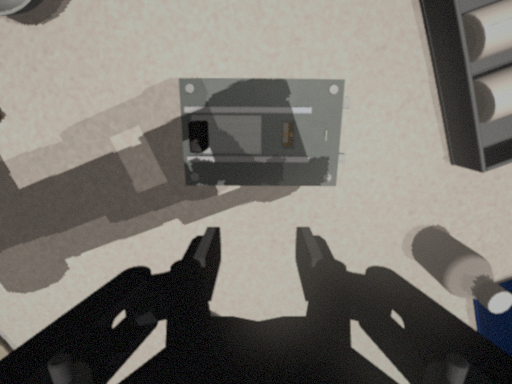

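View pics/w5z.png

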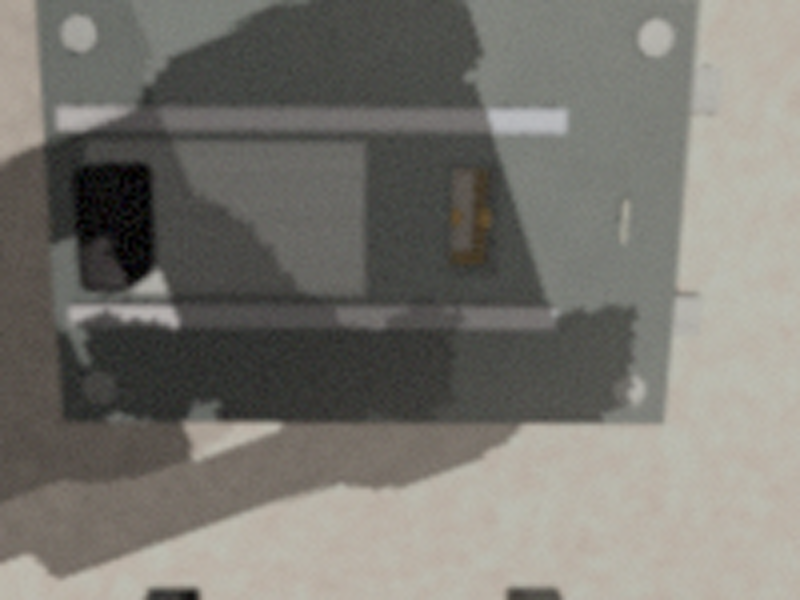

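```bash
python3 - <<'E'
from fit import *
m=np.load('m5.npy',allow_pickle=True).item()
z=lambda a:np.array(a,float)/4+[170,80]-.4
im=cv2.imread('pics/w5.png'); cv2.imwrite('pics/w5y.png',cv2.resize(im[65:200,165:360],(780,540),interpolation=cv2.INTER_CUBIC))
print(back('wrist',z([(469,215),(469,168),(469,265)]),.062,m).round(4))
# rails top z .068
for a,b in [((57,108),(567,112)),((57,132),(567,133)),((70,327),(555,329)),((70,305),(553,307))]:
    w=back('wrist',z([a,b]),.068,m); d=w[1]-w[0]; print(np.arctan2(d[1],d[0]))
plan([.46,-.33,.26],.045,16)
E
```

```text
[[0.6166 0.1635 0.062 ]
 [0.6201 0.1738 0.062 ]
 [0.6127 0.1524 0.062 ]]
-0.3695078845879422
-0.3638908748590455
-0.3665348937546385
-0.3664936764013769
total deg [-2.315e+01 -1.300e-01  1.000e-02] dist [-0.1104 -0.4577  0.0587]
{"delta_pos":[-0.0037, -0.0292, 0.0036],"delta_rot":[-1.45, -0.01, 0.0]}
{"delta_pos":[-0.0036, -0.0293, 0.0028],"delta_rot":[-1.45, -0.01, 0.0]}
{"delta_pos":[-0.0037, -0.0294, 0.0021],"delta_rot":[-1.45, -0.01, 0.0]}
{"delta_pos":[-0.0036, -0.0293, 0.0014],"delta_rot":[-1.45, -0.01, 0.0]}
{"delta_pos":[-0.0037, -0.0295, 0.0006],"delta_rot":[-1.45, -0.01, 0.0]}
{"delta_pos":[-0.0037, -0.0294, -0.0001],"delta_rot":[-1.45, -0.01, 0.0]}
{"delta_pos":[-0.0036, -0.0294, -0.0009],"delta_rot":[-1.45, -0.01, 0.0]}
{"delta_pos":[-0.0037, -0.0294, -0.0016],"delta_rot":[-1.45, -0.01, 0.0]}
{"delta_pos":[-0.0036, -0.0293, -0.0024],"delta_rot":[-1.45, -0.01, 0.0]}
{"delta_pos":[-0.0037, -0.0293, -0.0031],"delta_rot":[-1.45, -0.01, 0.0]}
{"delta_pos":[-0.0037, -0.0292, -0.0038],"delta_rot":[-1.45, -0.01, 0.0]}
{"delta_pos":[-0.0036, -0.029, -0.0046],"delta_rot":[-1.45, -0.01, 0.0]}
{"delta_pos":[-0.0037, -0.029, -0.0053],"delta_rot":[-1.45, -0.01, 0.0]}
{"delta_pos":[-0.0036, -0.0288, -0.006],"delta_rot":[-1.45, -0.01, 0.0]}
{"delta_pos":[-0.0037, -0.0286, -0.0068],"delta_rot":[-1.45, -0.01, 0.0]}
{"delta_pos":[-0.0037, -0.0285, -0.0075],"delta_rot":[-1.45, -0.01, 0.0]}
```

View pics/w5y.png

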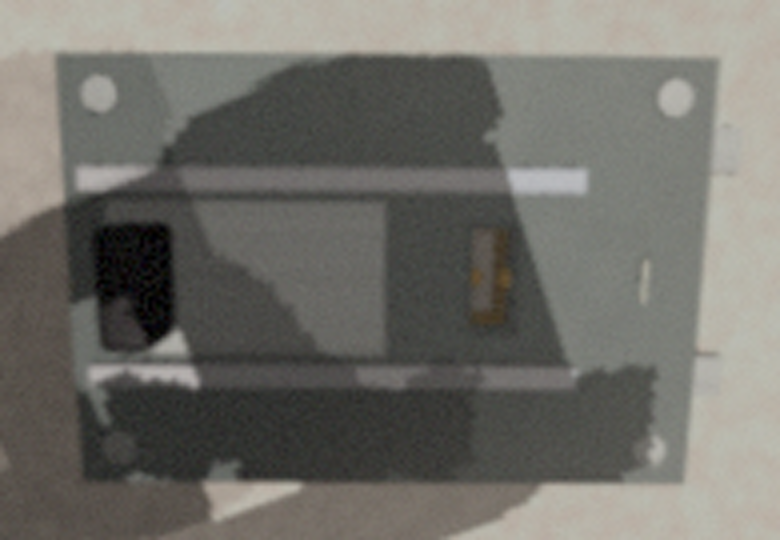

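Request:
arm_command --moves '[{"delta_pos":[-0.007,-0.031,0.006],"delta_rot":[-1.45,0,0],"fingers":50},{"delta_pos":[-0.007,-0.031,0.005],"delta_rot":[-1.45,0,0],"fingers":50},{"delta_pos":[-0.007,-0.031,0.004],"delta_rot":[-1.45,0,0],"fingers":50},{"delta_pos":[-0.007,-0.031,0.003],"delta_rot":[-1.45,0,0],"fingers":50},{"delta_pos":[-0.007,-0.031,0.0025],"delta_rot":[-1.45,0,0],"fingers":50}]'

```text
t: 6.75
ee_pos: [0.5426, -0.0267, 0.2364]
eef_rot: [0.181, 1.566, -0.18]
force: [0.0, 0.6, -0.4]
opening: 0.503
```

Request:
arm_command --moves '[{"delta_pos":[0,-0.031,0.002],"delta_rot":[-1.45,0,0],"fingers":50},{"delta_pos":[0,-0.031,0.001],"delta_rot":[-1.45,0,0],"fingers":50},{"delta_pos":[0,-0.031,0],"delta_rot":[-1.45,0,0],"fingers":50},{"delta_pos":[0,-0.031,-0.001],"delta_rot":[-1.45,0,0],"fingers":50},{"delta_pos":[0,-0.031,-0.002],"delta_rot":[-1.45,0,0],"fingers":50}]'

```text
t: 7.25
ee_pos: [0.5149, -0.1793, 0.2361]
eef_rot: [0.083, 1.571, -0.08]
force: [0.0, 0.1, 0.3]
opening: 0.506
```

Request:
arm_command --moves '[{"delta_pos":[0,-0.031,-0.003],"delta_rot":[-1.45,0,0],"fingers":50},{"delta_pos":[0,-0.031,-0.004],"delta_rot":[-1.45,0,0],"fingers":50},{"delta_pos":[0,-0.031,-0.005],"delta_rot":[-1.45,0,0],"fingers":50},{"delta_pos":[0,-0.031,-0.006],"delta_rot":[-1.45,0,0],"fingers":50},{"delta_pos":[0,-0.031,-0.006],"delta_rot":[-1.45,0,0],"fingers":50}]'

```text
t: 7.75
ee_pos: [0.4827, -0.3328, 0.236]
eef_rot: [-0.016, 1.572, 0.02]
force: [0.0, 0.5, 0.1]
opening: 0.501
```

Request:
arm_command --moves '[{"delta_pos":[0,-0.02,-0.005],"delta_rot":[-1.45,0,0],"fingers":50},{"delta_pos":[0,0,0],"delta_rot":[0,0,0],"fingers":50}]'

```text
t: 7.95
ee_pos: [0.4778, -0.3539, 0.2356]
eef_rot: [-0.034, 1.572, 0.037]
force: [0.2, 1.1, -0.6]
opening: 0.497
```

```bash
python3 - <<'E'
from h import *
s=st(); m=optics.camera_model('wrist'); im=optics.camera('wrist'); cv2.imwrite('pics/w6.png',im)
np.save('m6.npy',m,allow_pickle=True)
for n in ['key','key_bow','round_key','keyblock']: print(n,[(d['conf'],np.round(d['position'],4)) for d in finder.place_of('wrist',n)[:2]])
E
```

```text
t 7.95 pos [ 0.4778 -0.3539  0.2356] rot [-0.0336  1.5724  0.0366] F [ 0.2  1.1 -0.6] T [-0.04 -0.01  0.01] op 0.497 q [-0.834  0.483  1.305 -0.     1.356 -0.879]
key [(0.9, array([ 0.4878, -0.354 ,  0.0471]))]
key_bow [(0.75, array([ 0.4883, -0.3528,  0.0707]))]
round_key [(0.97, array([ 0.489 , -0.289 ,  0.0461]))]
keyblock [(0.98, array([ 0.4854, -0.3227,  0.0009]))]
```

View pics/w6.png

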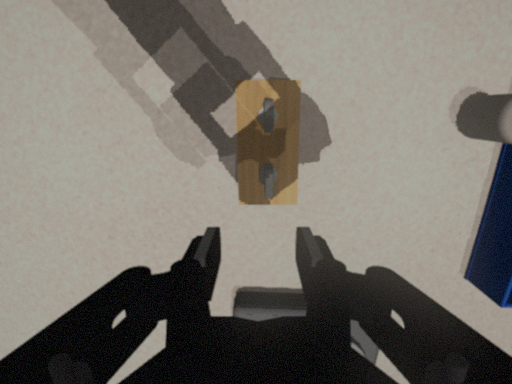

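```bash
python3 - <<'E'
from h import *
im=cv2.imread('pics/w6.png'); cv2.imwrite('pics/w6z.png',cv2.resize(im[70:215,190:350],(640,580),interpolation=cv2.INTER_CUBIC))
E
```

```text
(no output)
```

View pics/w6z.png

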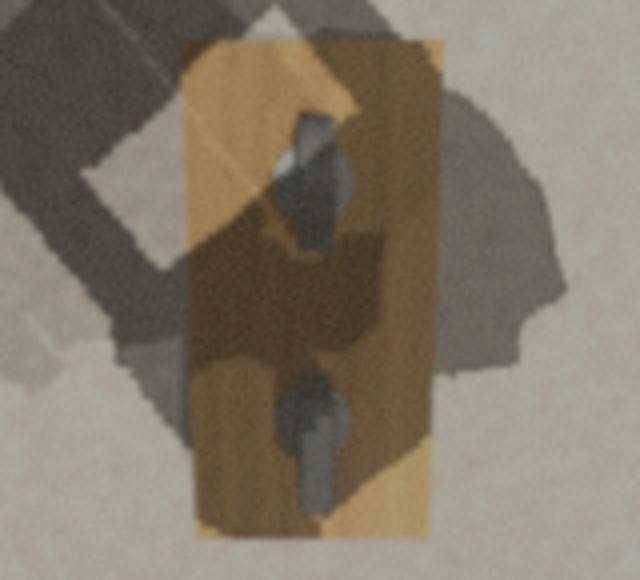

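```bash
python3 - <<'E'
from h import *
m=np.load('m6.npy',allow_pickle=True).item()
z=lambda a:np.array(a,float)/4+[190,70]-.4
W=back('wrist',z([(183,40),(444,40),(430,540),(197,540)]),.045,m);print(W.round(4), W.mean(0))
for a,b in [(3,0),(2,1)]:
    d=W[b]-W[a]; print(np.arctan2(-d[0],d[1]), np.linalg.norm(d))
for a,b in [(0,1),(3,2)]:
    d=W[b]-W[a]; print(np.arctan2(d[1],d[0]), np.linalg.norm(d))
print(back('wrist',z([(317,425),(317,515),(300,470),(334,470)]),.091,m).round(4))
E
```

```text
[[ 0.448  -0.2502  0.045 ]
 [ 0.5174 -0.2469  0.045 ]
 [ 0.5254 -0.3873  0.045 ]
 [ 0.4555 -0.3905  0.045 ]] [ 0.48654469 -0.31872078  0.045     ]
0.05353302258166193 0.14055680924079925
0.0572820037344809 0.14061015112542782
0.046567159923475106 0.06947374603638026
0.04587173654650512 0.07000125843163446
[[ 0.4871 -0.3429  0.091 ]
 [ 0.4885 -0.3663  0.091 ]
 [ 0.4835 -0.3547  0.091 ]
 [ 0.4921 -0.3543  0.091 ]]
```

Request:
arm_command --moves '[{"delta_pos":[0.03,0.0014,0.005],"delta_rot":[-0.3,0,0],"fingers":50},{"delta_pos":[0.03,0,0.0053],"delta_rot":[0,0,0],"fingers":50},{"delta_pos":[0.03,0,0],"delta_rot":[0,0,0],"fingers":50},{"delta_pos":[0.015,0,0],"delta_rot":[0,0,0],"fingers":50},{"delta_pos":[0,0,0],"delta_rot":[0,0,0],"fingers":50}]'

```text
t: 8.7
ee_pos: [0.4882, -0.3495, 0.1302]
eef_rot: [-0.038, 1.573, 0.043]
force: [-0.4, -0.3, 0.0]
opening: 0.504
```

```bash
python3 - <<'E'
from h import *
s=st(); m=optics.camera_model('wrist'); im=optics.camera('wrist'); 
cv2.imwrite('pics/w7.png',cv2.resize(im[130:330,150:400],(800,600),interpolation=cv2.INTER_CUBIC))
np.save('m7.npy',m,allow_pickle=True)
for n in ['key','key_bow']: print(n,[(d['conf'],np.round(d['position'],4)) for d in finder.place_of('wrist',n)[:2]])
E
```

```text
t 8.7 pos [ 0.4882 -0.3495  0.1302] rot [-0.0381  1.5733  0.0434] F [-0.4 -0.3  0. ] T [ 0.03  0.01 -0.03] op 0.504 q [-0.816  0.597  1.412  0.     1.137 -0.868]
key [(0.7, array([ 0.4847, -0.3537,  0.0495]))]
key_bow [(0.83, array([ 0.4864, -0.35  ,  0.0718]))]
```

View pics/w7.png

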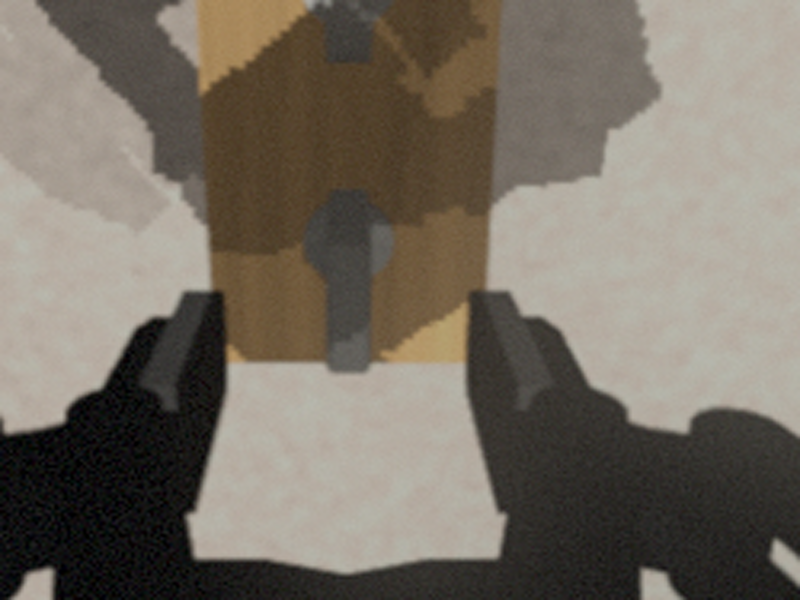

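Request:
arm_command --moves '[{"delta_pos":[0.02,-0.002,0],"delta_rot":[0,0,0],"fingers":50},{"delta_pos":[0.018,0,0],"delta_rot":[0,0,0],"fingers":50},{"delta_pos":[0.01,0,0],"delta_rot":[0,0,0],"fingers":50},{"delta_pos":[0,0,0],"delta_rot":[0,0,0],"fingers":50}]'

```text
t: 9.25
ee_pos: [0.4886, -0.3529, 0.084]
eef_rot: [-0.039, 1.571, 0.041]
force: [0.8, -0.8, 0.5]
opening: 0.5
```

Request:
arm_command --moves '[{"delta_pos":[0,0,0],"delta_rot":[0,0,0],"fingers":0},{"delta_pos":[0,0,0],"delta_rot":[0,0,0],"fingers":0},{"delta_pos":[0,0,0],"delta_rot":[0,0,0],"fingers":0},{"delta_pos":[0,0,0],"delta_rot":[0,0,0],"fingers":0},{"delta_pos":[0,0,0],"delta_rot":[0,0,0],"fingers":0}]' --grip_force 70

```text
t: 9.75
ee_pos: [0.4891, -0.3535, 0.0855]
eef_rot: [-0.041, 1.569, 0.039]
force: [0.1, -0.4, 5.9]
opening: 0.094
```

```bash
python3 - <<'E'
from h import *
s=st(); m=optics.camera_model('wrist'); im=optics.camera('wrist'); 
cv2.imwrite('pics/w8.png',cv2.resize(im[130:330,150:400],(800,600),interpolation=cv2.INTER_CUBIC))
im=optics.camera('side'); cv2.imwrite('pics/s8.png',cv2.resize(im[180:330,280:440],(640,600),interpolation=cv2.INTER_CUBIC))
E
```

```text
t 9.75 pos [ 0.4891 -0.3535  0.0855] rot [-0.0411  1.569   0.0388] F [ 0.1 -0.4  5.9] T [ 0.14  0.06 -0.  ] op 0.094 q [-0.82   0.656  1.441  0.     1.042 -0.871]
```

View pics/w8.png

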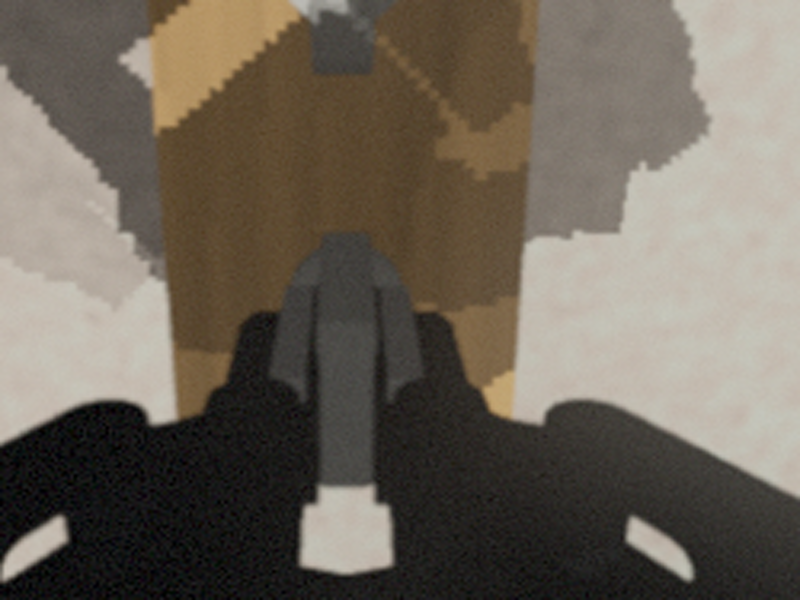

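View pics/s8.png

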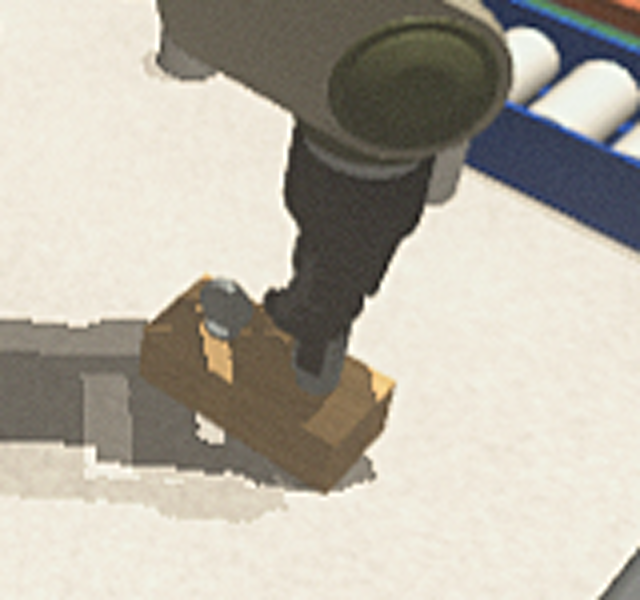

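Request:
arm_command --moves '[{"delta_pos":[-0.005,0,0],"delta_rot":[0,0,0],"fingers":0},{"delta_pos":[-0.01,0,0],"delta_rot":[0,0,0],"fingers":0},{"delta_pos":[-0.02,0,0],"delta_rot":[0,0,0],"fingers":0},{"delta_pos":[-0.025,0,0],"delta_rot":[0,0,0],"fingers":0},{"delta_pos":[0,0,0],"delta_rot":[0,0,0],"fingers":0}]'

```text
t: 10.35
ee_pos: [0.4897, -0.3542, 0.1482]
eef_rot: [-0.044, 1.566, 0.036]
force: [-0.9, 0.1, -0.1]
opening: 0.09
```

```bash
python3 - <<'E'
from h import *
s=st(); m=optics.camera_model('wrist'); im=optics.camera('wrist'); cv2.imwrite('pics/w9f.png',im); np.save('m9.npy',m,allow_pickle=True)
cv2.imwrite('pics/w9.png',cv2.resize(im[130:330,150:400],(800,600),interpolation=cv2.INTER_CUBIC))
print(finder.place_of('wrist','key')[:1],finder.place_of('wrist','key_bow')[:1])
im=optics.camera('side'); cv2.imwrite('pics/s9.png',cv2.resize(im[180:330,280:440],(640,600),interpolation=cv2.INTER_CUBIC))
z=lambda a:np.array(a,float)/np.array([3.2,3])+[150,130]-.35
p=np.array(s['ee_pos']); Rm=R.from_rotvec(s['eef_rot'])
for q in [(347,322),(347,487)]:
  W=back('wrist',z([q]),p[2]+.0055,m)[0]; print('tool frame',Rm.inv().apply(W-p).round(4))
E
```

```text
t 10.35 pos [ 0.4897 -0.3542  0.1482] rot [-0.0438  1.5661  0.0363] F [-0.9  0.1 -0.1] T [ 0.02  0.03 -0.03] op 0.09 q [-0.82   0.579  1.39   0.     1.166 -0.871]
[] [{'position': [0.4884, -0.3518, 0.1358], 'conf': 0.97}]
tool frame [-0.0056  0.017  -0.0007]
tool frame [-0.0054 -0.0126 -0.0007]
```

View pics/w9.png

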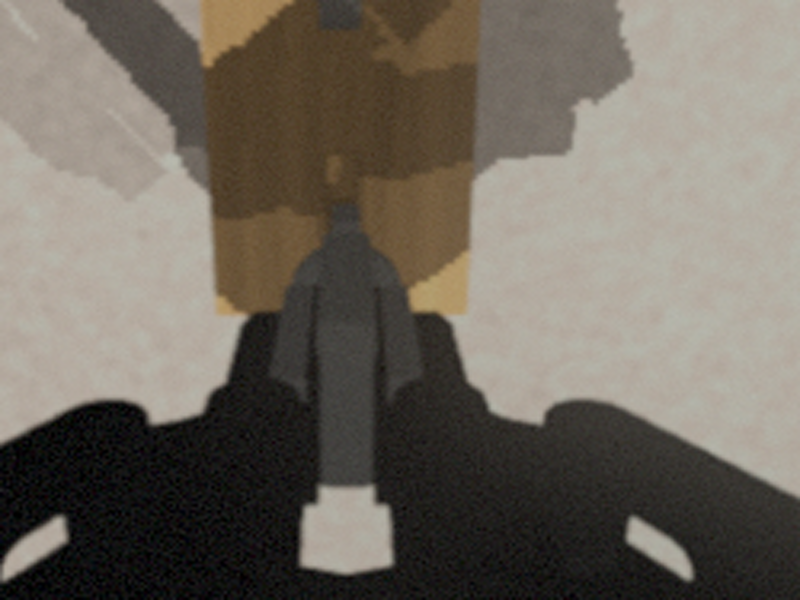

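View pics/s9.png

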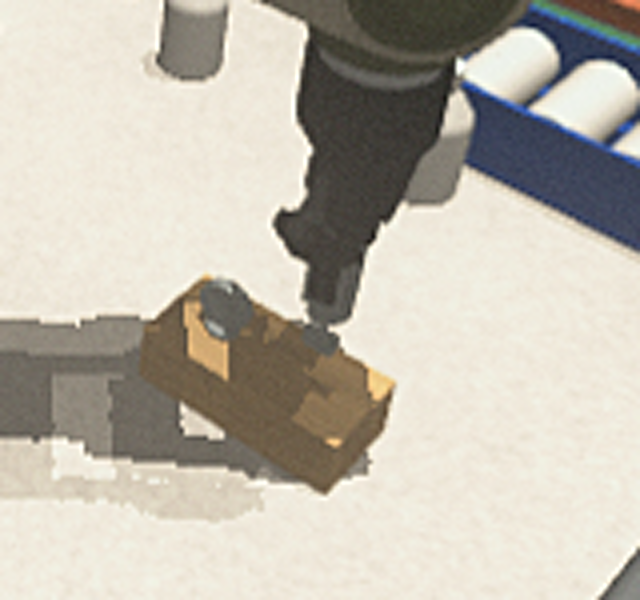

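```bash
python3 - <<'E'
from h import *
s=bot.get_state(); print(R.from_rotvec(s['eef_rot']).as_matrix().round(4).tolist())
plan([.6167,.1613,.195],-.366,19)
E
```

```text
[[-0.0012, -0.0508, 0.9987], [0.0013, 0.9987, 0.0508], [-1.0, 0.0013, -0.0012]]
total deg [23.88 -0.08 -0.06] dist [0.1284 0.5141 0.0516]
{"delta_pos":[-0.0027, 0.0267, 0.0081],"delta_rot":[1.26, -0.0, -0.0]}
{"delta_pos":[-0.0027, 0.0268, 0.0076],"delta_rot":[1.26, -0.0, -0.0]}
{"delta_pos":[-0.0027, 0.0271, 0.0069],"delta_rot":[1.26, -0.0, -0.0]}
{"delta_pos":[-0.0027, 0.0271, 0.0063],"delta_rot":[1.26, -0.0, -0.0]}
{"delta_pos":[-0.0026, 0.0273, 0.0058],"delta_rot":[1.26, -0.0, -0.0]}
{"delta_pos":[-0.0027, 0.0274, 0.0051],"delta_rot":[1.26, -0.0, -0.0]}
{"delta_pos":[-0.0027, 0.0275, 0.0046],"delta_rot":[1.26, -0.0, -0.0]}
{"delta_pos":[-0.0027, 0.0277, 0.0039],"delta_rot":[1.26, -0.0, -0.0]}
{"delta_pos":[-0.0027, 0.0276, 0.0033],"delta_rot":[1.26, -0.0, -0.0]}
{"delta_pos":[-0.0027, 0.0278, 0.0027],"delta_rot":[1.26, -0.0, -0.0]}
{"delta_pos":[-0.0027, 0.0278, 0.0021],"delta_rot":[1.26, -0.0, -0.0]}
{"delta_pos":[-0.0027, 0.0279, 0.0015],"delta_rot":[1.26, -0.0, -0.0]}
{"delta_pos":[-0.0027, 0.0278, 0.0009],"delta_rot":[1.26, -0.0, -0.0]}
{"delta_pos":[-0.0027, 0.0279, 0.0003],"delta_rot":[1.26, -0.0, -0.0]}
{"delta_pos":[-0.0026, 0.0279, -0.0004],"delta_rot":[1.26, -0.0, -0.0]}
{"delta_pos":[-0.0027, 0.0279, -0.0009],"delta_rot":[1.26, -0.0, -0.0]}
{"delta_pos":[-0.0027, 0.0278, -0.0016],"delta_rot":[1.26, -0.0, -0.0]}
{"delta_pos":[-0.0027, 0.0279, -0.0022],"delta_rot":[1.26, -0.0, -0.0]}
{"delta_pos":[-0.0027, 0.0277, -0.0028],"delta_rot":[1.26, -0.0, -0.0]}
```

Request:
arm_command --moves '[{"delta_pos":[-0.03,0,0],"delta_rot":[0,0,0],"fingers":0},{"delta_pos":[-0.022,0.01,0.003],"delta_rot":[1,0,0],"fingers":0},{"delta_pos":[0,0.027,0.008],"delta_rot":[1.2,0,0],"fingers":0},{"delta_pos":[0,0.027,0.007],"delta_rot":[1.2,0,0],"fingers":0},{"delta_pos":[0,0.027,0.007],"delta_rot":[1.2,0,0],"fingers":0}]'

```text
t: 11.05
ee_pos: [0.5119, -0.2606, 0.1953]
eef_rot: [0.025, 1.572, -0.023]
force: [0.6, 0.0, -1.9]
opening: 0.087
```

Request:
arm_command --moves '[{"delta_pos":[0,0.027,0.006],"delta_rot":[1.2,0,0],"fingers":0},{"delta_pos":[0,0.027,0.006],"delta_rot":[1.2,0,0],"fingers":0},{"delta_pos":[0,0.028,0.005],"delta_rot":[1.2,0,0],"fingers":0},{"delta_pos":[0,0.028,0.004],"delta_rot":[1.2,0,0],"fingers":0},{"delta_pos":[0,0.028,0.004],"delta_rot":[1.2,0,0],"fingers":0}]'

```text
t: 11.55
ee_pos: [0.5467, -0.1245, 0.1953]
eef_rot: [0.107, 1.57, -0.106]
force: [0.0, -0.3, -0.5]
opening: 0.094
```

Request:
arm_command --moves '[{"delta_pos":[0,0.028,0.003],"delta_rot":[1.2,0,0],"fingers":0},{"delta_pos":[0,0.028,0.002],"delta_rot":[1.2,0,0],"fingers":0},{"delta_pos":[0,0.028,0.001],"delta_rot":[1.2,0,0],"fingers":0},{"delta_pos":[0,0.028,0.001],"delta_rot":[1.2,0,0],"fingers":0},{"delta_pos":[0,0.028,0],"delta_rot":[1.2,0,0],"fingers":0}]'

```text
t: 12.05
ee_pos: [0.5782, 0.0121, 0.1953]
eef_rot: [0.188, 1.565, -0.188]
force: [-0.0, -0.2, -0.8]
opening: 0.089
```

Request:
arm_command --moves '[{"delta_pos":[0,0.028,-0.001],"delta_rot":[1.2,0,0],"fingers":0},{"delta_pos":[0,0.028,-0.001],"delta_rot":[1.2,0,0],"fingers":0},{"delta_pos":[0,0.028,-0.002],"delta_rot":[1.2,0,0],"fingers":0},{"delta_pos":[0,0.015,-0.002],"delta_rot":[1.2,0,0],"fingers":0},{"delta_pos":[0,0,0],"delta_rot":[0,0,0],"fingers":0}]'

```text
t: 12.55
ee_pos: [0.5983, 0.1096, 0.1951]
eef_rot: [0.251, 1.558, -0.252]
force: [1.0, -0.7, -1.0]
opening: 0.096
```

```bash
python3 - <<'E'
from h import *
st(); plan([.6167,.1613,.15],-.366,2)
E
```

```text
t 12.55 pos [0.5983 0.1096 0.1951] rot [ 0.2515  1.5581 -0.2516] F [ 1.  -0.7 -1. ] T [0.02 0.   0.06] op 0.096 q [-0.011  0.546  1.315  0.     1.283  0.309]
total deg [ 2.61 -0.11  0.02] dist [ 0.0184  0.0517 -0.0451]
{"delta_pos":[0.0225, 0.0274, 0.0007],"delta_rot":[1.31, -0.05, 0.01]}
{"delta_pos":[0.0226, 0.0274, -0.0],"delta_rot":[1.31, -0.05, 0.01]}
```

Request:
arm_command --moves '[{"delta_pos":[0,0.0275,0.0005],"delta_rot":[1.3,0,0],"fingers":0},{"delta_pos":[0.015,0.0275,0],"delta_rot":[1.3,0,0],"fingers":0},{"delta_pos":[0.02,0,0],"delta_rot":[0,0,0],"fingers":0},{"delta_pos":[0,0,0],"delta_rot":[0,0,0],"fingers":0}]'

```text
t: 12.95
ee_pos: [0.6158, 0.1592, 0.1579]
eef_rot: [0.287, 1.558, -0.29]
force: [-1.1, -0.4, -1.2]
opening: 0.092
```

```bash
python3 - <<'E'
from h import *
s=st(); m=optics.camera_model('wrist'); im=optics.camera('wrist'); cv2.imwrite('pics/w10f.png',im)
cv2.imwrite('pics/w10.png',cv2.resize(im[120:320,140:390],(800,600),interpolation=cv2.INTER_CUBIC))
np.save('m10.npy',m,allow_pickle=True)
print(finder.place_of('wrist','keyhole')[:1],finder.place_of('wrist','cover_tab')[:1])
p=np.array(s['ee_pos']); Rm=R.from_rotvec(s['eef_rot'])
pts=[p+Rm.apply([a,.002,0]) for a in (.0405,.0715)]+[p+Rm.apply([.0715,.002+.01,0]),p+Rm.apply([.0715,.002-.01,0]),[.6174,.1632,.062]]
print('shoulder,tip,tip+-10, hole', ((proj('wrist',pts,m)-[140,120])*[3.2,3]).round(0))
im=optics.camera('side'); cv2.imwrite('pics/s10.png',cv2.resize(im[90:240,190:350],(640,600),interpolation=cv2.INTER_CUBIC))
print('side',((proj('side',pts)-[190,90])*4).round(0), finder.place_of('side','key_bow')[:1])
plan([.6167,.1613,.14],-.366,1)
E
```

```text
t 12.95 pos [0.6158 0.1592 0.1579] rot [ 0.287   1.5577 -0.29  ] F [-1.1 -0.4 -1.2] T [-0.   -0.01 -0.07] op 0.092 q [ 0.069  0.642  1.256 -0.     1.25   0.437]
[{'position': [0.6159, 0.1604, 0.0652], 'conf': 0.86}] [{'position': [0.5385, 0.1905, 0.0981], 'conf': 0.69}]
shoulder,tip,tip+-10, hole [[382. 317.]
 [381. 266.]
 [381. 228.]
 [381. 304.]
 [383. 227.]]
side [[260. 275.]
 [261. 306.]
 [257. 301.]
 [265. 312.]
 [261. 329.]] [{'position': [0.619, 0.1608, 0.149], 'conf': 0.55}]
total deg [-0.15  0.09 -0.04] dist [-0.0008  0.0022 -0.0225]
{"delta_pos":[0.0225, 0.0017, -0.0016],"delta_rot":[-0.15, 0.09, -0.04]}
```

View pics/w10.png

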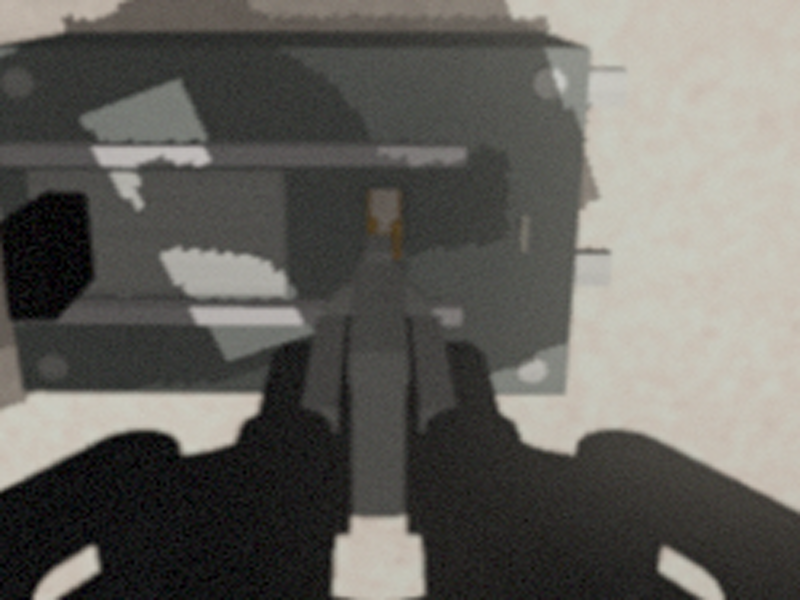

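View pics/s10.png

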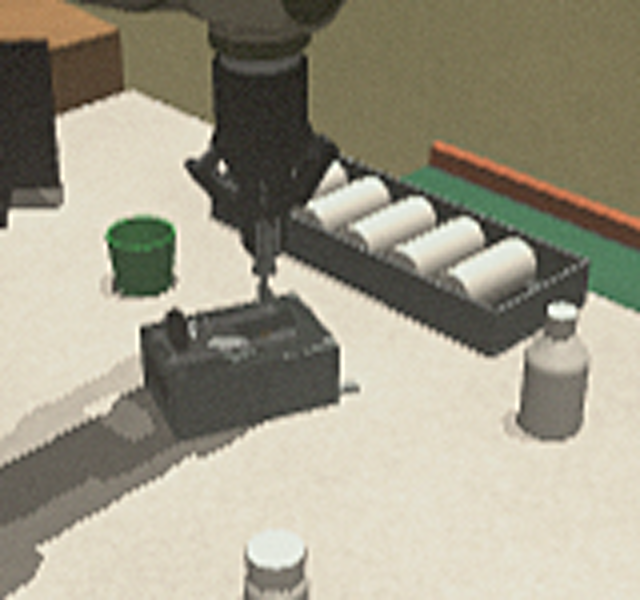

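Request:
arm_command --moves '[{"delta_pos":[0,0.002,0],"delta_rot":[0,0,0],"fingers":0},{"delta_pos":[0.01,0,0],"delta_rot":[0,0,0],"fingers":0},{"delta_pos":[0,0,0],"delta_rot":[0,0,0],"fingers":0}]'

```text
t: 13.5
ee_pos: [0.6172, 0.1616, 0.1498]
eef_rot: [0.288, 1.554, -0.289]
force: [-0.5, 0.1, -1.3]
opening: 0.096
```

```bash
python3 - <<'E'
from h import *
s=st(); m=optics.camera_model('wrist'); im=optics.camera('wrist'); cv2.imwrite('pics/w11f.png',im)
cv2.imwrite('pics/w11.png',cv2.resize(im[120:320,140:390],(800,600),interpolation=cv2.INTER_CUBIC))
s=st();st()
p=np.array(s['ee_pos']); Rm=R.from_rotvec(s['eef_rot'])
pts=[p+Rm.apply([a,.002,0]) for a in (-.0055,.0405,.0715)]+[p+Rm.apply([.0715,.002+.01,0]),p+Rm.apply([.0715,.002-.01,0]),[.6174,.1632,.062]]
print('bowtop shoulder,tip,tip+-10, hole', ((proj('wrist',pts,m)-[140,120])*[3.2,3]).round(0))
plan([.6167,.1613,.14],-.366,1)
E
```

```text
t 13.5 pos [0.6172 0.1616 0.1498] rot [ 0.2883  1.5538 -0.2893] F [-0.5  0.1 -1.3] T [-0.01 -0.   -0.02] op 0.096 q [ 0.073  0.652  1.26  -0.     1.231  0.441]
t 13.55 pos [0.6174 0.1616 0.1504] rot [ 0.2884  1.5531 -0.2891] F [ 0.5 -0.3 -0.9] T [-0.03 -0.03 -0.04] op 0.099 q [ 0.073  0.652  1.259 -0.     1.232  0.441]
t 13.55 pos [0.6174 0.1616 0.1504] rot [ 0.2884  1.5531 -0.2891] F [ 0.5 -0.3 -0.9] T [-0.03 -0.03 -0.04] op 0.099 q [ 0.073  0.652  1.259 -0.     1.232  0.441]
bowtop shoulder,tip,tip+-10, hole [[385. 437.]
 [383. 318.]
 [382. 267.]
 [382. 228.]
 [382. 304.]
 [380. 246.]]
total deg [-0.11 -0.09  0.04] dist [-0.0007 -0.0003 -0.0104]
{"delta_pos":[0.0104, -0.0006, -0.0005],"delta_rot":[-0.11, -0.09, 0.04]}
```

View pics/w11.png

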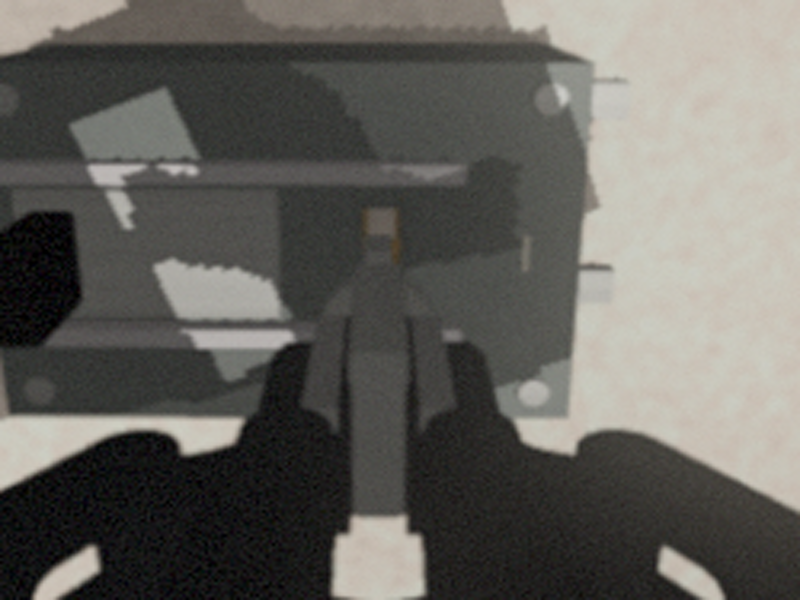

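Request:
arm_command --moves '[{"delta_pos":[0.01,0,0],"delta_rot":[0,0,0],"fingers":0},{"delta_pos":[0.008,0,0],"delta_rot":[0,0,0],"fingers":0},{"delta_pos":[0.004,0,0],"delta_rot":[0,0,0],"fingers":0},{"delta_pos":[0.002,0,0],"delta_rot":[0,0,0],"fingers":0}]' --grip_force 90

```text
t: 13.95
ee_pos: [0.6173, 0.1619, 0.1268]
eef_rot: [0.289, 1.553, -0.289]
force: [-5.6, 0.7, 7.6]
opening: 0.088
```

Request:
arm_command --moves '[{"delta_pos":[0.003,0,0],"delta_rot":[0,0,0],"fingers":0},{"delta_pos":[0,0,0],"delta_rot":[0,0,0],"fingers":0}]'

```text
t: 14.15
ee_pos: [0.6181, 0.1616, 0.1246]
eef_rot: [0.289, 1.551, -0.289]
force: [-0.4, -0.5, 0.6]
opening: 0.092
```

Request:
arm_command --moves '[{"delta_pos":[0.004,0,0],"delta_rot":[0,0,0],"fingers":0},{"delta_pos":[0.004,0,0],"delta_rot":[0,0,0],"fingers":0},{"delta_pos":[0,0,0],"delta_rot":[0,0,0],"fingers":0}]'

```text
t: 14.45
ee_pos: [0.6181, 0.1613, 0.1161]
eef_rot: [0.288, 1.551, -0.289]
force: [1.2, -1.9, -2.6]
opening: 0.091
```

Request:
arm_command --moves '[{"delta_pos":[0.004,0,0],"delta_rot":[0,0,0],"fingers":0},{"delta_pos":[0.004,0,0],"delta_rot":[0,0,0],"fingers":0},{"delta_pos":[0,0,0],"delta_rot":[0,0,0],"fingers":0}]'

```text
t: 14.75
ee_pos: [0.618, 0.1613, 0.1075]
eef_rot: [0.289, 1.551, -0.289]
force: [2.2, -3.8, -3.0]
opening: 0.091
```

Request:
arm_command --moves '[{"delta_pos":[0.003,0,0],"delta_rot":[0,0,0],"fingers":0},{"delta_pos":[0.002,0,0],"delta_rot":[0,0,0],"fingers":0},{"delta_pos":[0,0,0],"delta_rot":[0,0,0],"fingers":0}]'

```text
t: 15.05
ee_pos: [0.618, 0.1614, 0.103]
eef_rot: [0.288, 1.551, -0.289]
force: [2.3, -4.5, -0.8]
opening: 0.087
```

Request:
arm_command --moves '[{"delta_pos":[0.002,-0.0005,0.0005],"delta_rot":[0,0,0],"fingers":0},{"delta_pos":[0,0,0],"delta_rot":[0,0,0],"fingers":0}]'

```text
t: 15.25
ee_pos: [0.6181, 0.1613, 0.1025]
eef_rot: [0.289, 1.551, -0.288]
force: [-3.2, -3.6, 11.7]
opening: 0.09
```

```bash
python3 - <<'E'
from h import *
s=st(); im=optics.camera('wrist')
a=cv2.resize(im[120:320,140:390],(400,300),interpolation=cv2.INTER_CUBIC)
im=optics.camera('side'); b=cv2.resize(im[90:210,190:350],(400,300),interpolation=cv2.INTER_CUBIC)
cv2.imwrite('pics/w12.png',np.hstack([a,b]))
E
```

```text
t 15.25 pos [0.6181 0.1613 0.1025] rot [ 0.289   1.5511 -0.2882] F [-3.2 -3.6 11.7] T [-0.74  0.65 -0.03] op 0.09 q [0.072 0.704 1.302 0.    1.135 0.44 ]
```

View pics/w12.png

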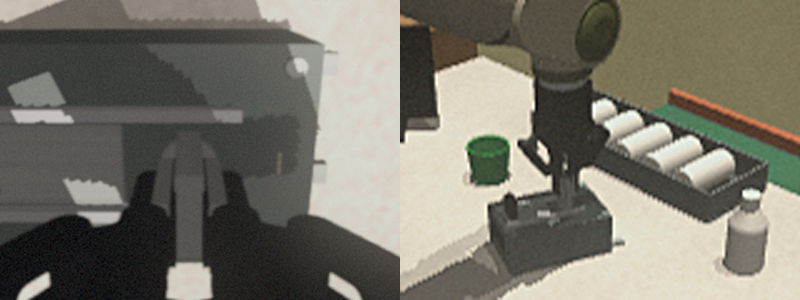

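The key is seated: the side view shows it down on the box top, and the wrist view shows the bow over the hole. Next I turn it.

Request:
arm_command --moves '[{"delta_pos":[0,0,-0.0002],"delta_rot":[5,0,0],"fingers":0},{"delta_pos":[0,0,-0.0002],"delta_rot":[5,0,0],"fingers":0},{"delta_pos":[0,0,-0.0002],"delta_rot":[5,0,0],"fingers":0},{"delta_pos":[0,0,-0.0002],"delta_rot":[5,0,0],"fingers":0}]'

```text
t: 15.75
ee_pos: [0.6176, 0.1616, 0.1026]
eef_rot: [0.564, 1.496, -0.563]
force: [-2.1, -4.1, 10.1]
opening: 0.085
```

```bash
python3 - <<'E'
from h import *
s=st(); M=R.from_rotvec(s['eef_rot']).as_matrix(); print('yaw',np.arctan2(M[1,2],M[0,2]))
E
```

```text
t 15.75 pos [0.6176 0.1616 0.1026] rot [ 0.5636  1.4956 -0.5631] F [-2.1 -4.1 10.1] T [-0.86  0.58  0.09] op 0.085 q [ 0.073  0.703  1.304 -0.     1.134  0.793]
yaw -0.7202212399439682
```

Request:
arm_command --moves '[{"delta_pos":[0,0,-0.0002],"delta_rot":[6,0,0],"fingers":0},{"delta_pos":[0,0,-0.0002],"delta_rot":[6,0,0],"fingers":0},{"delta_pos":[0,0,-0.0002],"delta_rot":[6,0,0],"fingers":0},{"delta_pos":[0,0,-0.0002],"delta_rot":[6,0,0],"fingers":0},{"delta_pos":[0,0,-0.0002],"delta_rot":[6,0,0],"fingers":0}]'

```text
t: 16.25
ee_pos: [0.6172, 0.162, 0.1026]
eef_rot: [0.966, 1.345, -0.965]
force: [-1.3, -5.3, 10.0]
opening: 0.088
```

Request:
arm_command --moves '[{"delta_pos":[0,0,-0.0002],"delta_rot":[6,0,0],"fingers":0},{"delta_pos":[0,0,-0.0002],"delta_rot":[6,0,0],"fingers":0},{"delta_pos":[0,0,-0.0002],"delta_rot":[6,0,0],"fingers":0},{"delta_pos":[0,0,-0.0002],"delta_rot":[6,0,0],"fingers":0},{"delta_pos":[0,0,-0.0002],"delta_rot":[6,0,0],"fingers":0}]'

```text
t: 16.75
ee_pos: [0.6171, 0.1626, 0.1026]
eef_rot: [1.353, 1.107, -1.352]
force: [-1.5, -7.2, 10.5]
opening: 0.089
```

```bash
python3 - <<'E'
from h import *
s=st(); M=R.from_rotvec(s['eef_rot']).as_matrix(); y=np.arctan2(M[1,2],M[0,2]);print('yaw',y,'turn',-.366-y)
E
```

```text
t 16.75 pos [0.6171 0.1626 0.1026] rot [ 1.3529  1.1073 -1.3524] F [-1.5 -7.2 10.5] T [-1.6   0.3   0.13] op 0.089 q [ 0.075  0.702  1.305 -0.002  1.133  1.844]
yaw -1.768123264131518 turn 1.402123264131518
```

Request:
arm_command --moves '[{"delta_pos":[0,0,0.0004],"delta_rot":[5,0,0],"fingers":0},{"delta_pos":[0,0,0.0004],"delta_rot":[5,0,0],"fingers":0},{"delta_pos":[0,0,0],"delta_rot":[4,0,0],"fingers":0},{"delta_pos":[0,0,0],"delta_rot":[0,0,0],"fingers":0}]'

```text
t: 17.15
ee_pos: [0.617, 0.1624, 0.1025]
eef_rot: [1.526, 0.967, -1.523]
force: [-0.5, -4.6, 9.3]
opening: 0.086
```

```bash
cat > y.py <<'E'
from h import *
s=st(); M=R.from_rotvec(s['eef_rot']).as_matrix(); y=np.arctan2(M[1,2],M[0,2]);print('yaw',y,'turn',-.366-y)
E
python3 y.py
```

```text
t 17.15 pos [0.617  0.1624 0.1025] rot [ 1.5262  0.967  -1.5235] F [-0.5 -4.6  9.3] T [-0.99  0.14  0.09] op 0.086 q [ 0.074  0.702  1.306 -0.     1.132  2.085]
yaw -2.0103146694377267 turn 1.6443146694377266
```

Request:
arm_command --moves '[{"delta_pos":[0,0,0.0002],"delta_rot":[2,0,0],"fingers":0},{"delta_pos":[0,0,0],"delta_rot":[1.5,0,0],"fingers":0},{"delta_pos":[0,0,0],"delta_rot":[0,0,0],"fingers":0}]'

```text
t: 17.45
ee_pos: [0.617, 0.1624, 0.1026]
eef_rot: [1.568, 0.929, -1.565]
force: [0.1, -4.0, 9.0]
opening: 0.088
```

```bash
python3 y.py
```

```text
t 17.45 pos [0.617  0.1624 0.1026] rot [ 1.5683  0.9291 -1.5646] F [ 0.1 -4.   9. ] T [-0.79 -0.    0.11] op 0.088 q [0.074 0.702 1.307 0.    1.131 2.144]
yaw -2.070064256152743 turn 1.7040642561527428
```

Request:
arm_command --moves '[{"delta_pos":[0,0,0],"delta_rot":[2,0,0],"fingers":0},{"delta_pos":[0,0,0],"delta_rot":[1,0,0],"fingers":0},{"delta_pos":[0,0,0],"delta_rot":[0,0,0],"fingers":0}]'

```text
t: 17.75
ee_pos: [0.617, 0.1624, 0.1026]
eef_rot: [1.604, 0.895, -1.6]
force: [0.4, -3.8, 9.3]
opening: 0.086
```

```bash
python3 y.py
```

```text
t 17.75 pos [0.617  0.1624 0.1026] rot [ 1.6036  0.8952 -1.5999] F [ 0.4 -3.8  9.3] T [-0.81 -0.01  0.5 ] op 0.086 q [ 0.074  0.702  1.307 -0.     1.131  2.195]
yaw -2.1212926996876122 turn 1.7552926996876121
```

```bash
python3 - <<'E'
from h import *
im=optics.camera('wrist')
a=cv2.resize(im[100:340,110:430],(400,300),interpolation=cv2.INTER_CUBIC)
im=optics.camera('side'); b=cv2.resize(im[90:210,190:350],(400,300),interpolation=cv2.INTER_CUBIC)
print(finder.place_of('side','cover_tab')[:1],finder.place_of('side','round_key')[:1],finder.place_of('side','key_bow')[:1])
t=optics.camera('top'); c=cv2.resize(t,(400,300))
print(finder.place_of('top','cover_tab')[:1])
cv2.imwrite('pics/w13.png',np.vstack([np.hstack([a,b]),np.hstack([c,cv2.resize(t[110:215,170:310],(400,300))])]))
st()
E
```

```text
[{'position': [0.5426, 0.1883, 0.0968], 'conf': 0.58}] [{'position': [0.4829, -0.2862, 0.0415], 'conf': 0.7}] [{'position': [0.6188, 0.1608, 0.0595], 'conf': 0.56}]
[]
t 18.1 pos [0.617  0.1624 0.1026] rot [ 1.6033  0.8955 -1.5995] F [ 1.9 -4.4  9. ] T [-0.74 -0.03  0.52] op 0.088 q [ 0.074  0.702  1.307 -0.     1.131  2.195]
```

View pics/w13.png

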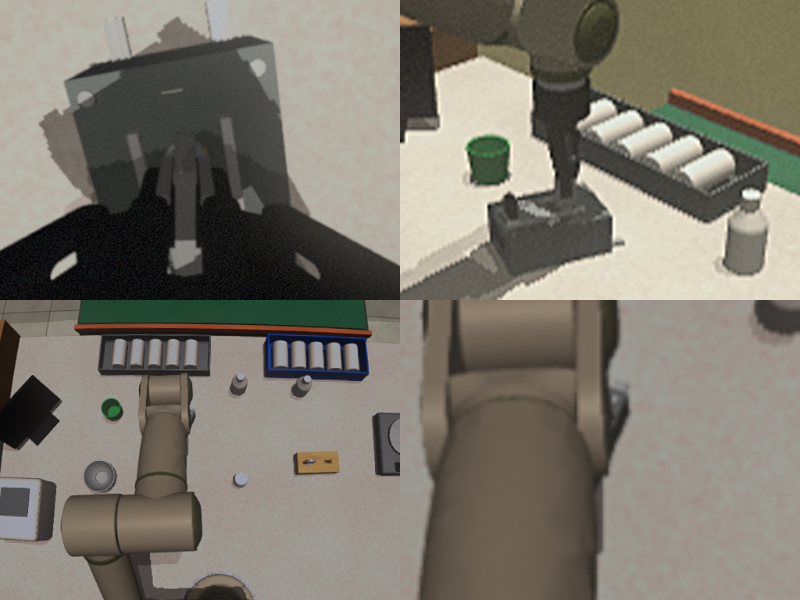

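```bash
python3 -c "
from h import *
print(bot.sign_off()); st()"
```

```text
the job is handed in; nothing more can be done
None
the job is handed in; nothing more can be done
```

The switch job is done and handed in at 18.1 s of robot time, with the gripper still holding the key turned against its stop. `sign_off` reports no verdict, so the results below are my own checks.

- **Cover:** I pulled it out until the pull rose to about 20 N with no further travel, then let go. It stayed out, about 80 mm from the keyhole (network position), and the keyhole was open in the wrist picture.
- **Key in the hole:** I took the square-bowed key and pushed it in. It met about 8 N at the pins and went past them without wiggling. It came home with the tool at 0.1025 m, the height worked out beforehand, with about 12 N on the shoulder.
- **Turn:** The tool turned about 1.755 rad clockwise. That is slightly more than the expected 1.65 to 1.7 rad. The torque was still about 0.11 N m at 1.70 rad and then jumped to 0.5 N m, so I read it as the stop, with the extra being give in the arm and grip. It held steady at 0.52 N m over the last 0.35 s, gripped at 90 N.
- **Other things:** The round-bowed key is still in its slot, and nothing in the last pictures looked disturbed.

One check gave nothing: the last top picture could not confirm the tab, because the arm hides the box from above. The side camera still placed the tab at its pulled-out position.

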